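# Dock the board carrier in the test fixture and lock it with its pin

### The arm

A 6-joint arm with a two-finger parallel gripper is mounted at the origin on the work surface. World frame = base frame: x ahead of the robot, y to its left, z up, the work surface at z = 0. Lengths are in m, angles in rad, forces in N, time in s.
With the tool pointing down it reaches from about 0.25 to 0.725 m from the base axis. Payload 4 kg.
Tool frame: the origin (TCP) lies midway between the tips of the shut fingers; the grasp point (between the pads) lies 19 mm behind it; z points along the fingers, y is the direction in which the jaws open and shut (so a half turn about z gives the same grasp; the last joint's range is limited). The gripper opens to 85 mm and grips with 20 to 120 N. Pads are 22 mm wide; open, the fingers measure 114 mm over their backs; the gripper's body (76 mm by 85 mm) begins 54 mm behind the grasp point. The pads swing forward as they close: fully open they stand 13 mm farther back than shut.
Start: joints at [1.315, 0.241, 0.005, 1.335, 0, 1.571], TCP at [0.127, 0.484, 0.231] pointing down, gripper open.
Joint ranges: [-2.72, 2.72], [-1.05, 1.87], [-1.09, 1.28], [-1.99, 2.15], [-1.42, 1.44], [-3.14, 3.14]. Speed limits (rad/s): [2.79, 2.79, 3.14, 3.14, 3.14, 3.14].

### API

Orientations are given as a unit quaternion [x, y, z, w].
In Python, from workcell import get_obs, camera, camera_model, job_done, masks_of gives the robot as it stands.
- The arm moves only by the tool jog_arm, never from a script. Its argument "deltas" is a list that holds one entry, the list of rows, each a list of 7 numbers: the shift along the tool's x, y, z in mm, then the turn, a rotation vector about the tool's x, y, z in degrees, then the finger opening in mm, from 0 to 85.4. A call has 1 to 5 rows; each row shifts and turns the pose as measured when the row begins, along the tool's axes as they then stand; what a row does not reach is not made up. A row lasts 1/10 s, in which the tool goes at most 50 mm and 8.59 degrees, less where a joint would pass 70% of its speed; a pose out of reach is approached as far as the arm can. A call with a gripper value outside its range is refused whole. The fingers move at their own pace and stop on an object; the grip force is fixed at half the most. Time passes only in rows, so rows that do not move let the fingers close. It gives the time, the measured TCP pose, the force and the opening at its end, in the units of the state.
- get_obs(): the state, without advancing time (a new reading comes with each control period).
- camera(name): name is "side" or "top"; returns the picture (384x512x3 uint8, red, green, blue); there is no depth.
- camera_model(name): a dict with "fovy" (degrees; the focal length in pixels is half the picture's height over the tangent of half this angle, whatever the lens; pixels are square), "cx", "cy" (the principal point, pixels), "pose" (4x4, takes a point from camera to world coordinates). Camera axes: x right, y down, z forward; pixel columns grow to the right and rows downward; lengths in m; the calibration is good to about 2 mm. A picture is of the moment at which its call begins. camera_model takes no time and is no camera call.
- job_done(): hands the job in, once; it reports no verdict.
Trained networks look in the newest picture that a camera, given by its name, has taken for a name from the list of things; names that differ only in an ending like _2 or _b are one class to them, and where a whole thing is asked for, a point or a joint stands for the part that bears it (a point fixed in the world has none). Each returns a list of dicts, best first, with "conf" (0 to 1); they miss things now and then, are a little off and sometimes report something else, mostly with a low value. They report only what shows in the picture. A call takes as long as a camera call. They do not tell look-alikes from the thing itself.
- masks_of(target, camera): "pixels" (384x512 bool, what is visible of it) and "at" ([column, row] in pixels, amid what is visible of it).
The state is a dict: "clock": time; "joint_pos": joint angles; "joint_vel": joint speeds; "tau": joint torques, N m; "eef_pos": TCP position; "tool_rot": TCP orientation; "ft_force": force on the tool from outside, world axes, zero at the start; "ft_torque": the same for the moment, N m; "grip_width": finger opening in m.
Only numpy, scipy, OpenCV 4.12 (cv2) and the standard library are available. Lean on these libraries where they do the work, as an engineer would, in place of code of your own. Each camera call takes 0.05 s, during which the arm holds its last target. There are 200 camera calls.

### The job

Push the circuit-board carrier of the test fixture fully home, towards the dock. Then take the locking pin (the one with the round knob) from the pin rack and put it down through the eye in the carrier into the hole in the housing below, until its collar sits flat on the carrier, and let go. Leave the other two pins in the rack and do not disturb the other things on the bench.

Things in the scene. Friction and masses are not known exactly. Their poses are not given: they have to be found in the camera images.
- fixture: grey board test fixture fixed to the bench: housing 275 long (x) x 170 wide (y) x 50 high, with a dock 70 x 170 x 65 mm on top of its far (+x) end and two 18 mm high guide rails along its sides. Origin under its middle, on the bench; +x points along the slide towards the dock, y across, z up
- carrier (a joint): how far the carrier stands out of its home position, in m: 0 fully home against the dock (end stop), up to 0.09 drawn out along the fixture's -x. It slides stiffly (about 4 N) and stays where it is left. The carrier is an aluminium plate 198 x 116 x 10 mm with a green circuit board on it, its top 62 mm above the bench
- carrier_post (a point): grip point of the upright round steel post on the carrier's front end, 20 mm diameter, rising 48 mm from the carrier's top (62 to 110 mm above the bench). The point is on its axis, 98 mm above the bench. 78 mm to the -y side of the eye, axes as the fixture's
- carrier_eye (a point): centre of the upper rim of the eye, an upright through hole of 18 mm diameter in the 10 mm thick front end of the carrier, 62 mm above the bench, axes as the fixture's; moves with the carrier
- base_hole (a point): centre of the mouth of the upright hole in the housing, 18 mm diameter, 45 mm deep, its mouth 50 mm above the bench (2 mm below the carrier); straight below the eye only when the carrier is home. Axes as the fixture's
- pin_rack: aluminium pin rack fixed to the bench: a bridge 50 (x) x 216 (y) mm, top 75 mm above the bench, with three 24 mm holes in a row along its y, 72 mm apart (y = -72, 0, 72 mm). A pin hangs by its collar in each, in any order. Origin under its middle, on the bench
- lock_pin: steel locking pin, 90 mm long: shank 14 mm diameter and 50 mm long with a tapered nose (last 10 mm), then a collar 34 mm across and 6 mm thick, then a round knob 26 mm diameter and 34 mm tall. Origin at the tip of the nose, z up along the pin to the knob. It hangs in the rack with the tip 25 mm above the bench
- lock_pin_collar (a point): centre of the underside of the locking pin's collar, 50 mm above its tip
- lock_pin_grip (a point): grip point on the axis of the locking pin's round knob, 78 mm above its tip and 28 mm above the collar's underside (12 mm below the knob's top)
- square_pin: another steel pin in the rack, with a square block head (26 x 26 x 34 mm) and a short 25 mm shank; leave it. Origin at its tip
- disc_pin: another steel pin in the rack, with a wide flat disc head (46 mm across, top 27 mm above the rack) and a thick 20 mm shank, too thick for the eye; leave it. Origin at its tip
- spare_board_a: small loose circuit board, 70 x 45 x 18 mm, bystander
- spare_board_b: small loose circuit board, 70 x 45 x 18 mm, bystander
- solder_spool: metal solder spool standing on its flange, 64 mm across, 46 high, bystander
- flux_bottle: pale blue dispensing bottle, 56 mm across, 120 high, bystander
- plastic_cup: pale pink plastic cup, 64 mm across, 85 high, bystander
- screwdriver: screwdriver lying on the bench, bystander
- brush: brush lying on the bench, bystander
Mind the look-alikes: they are no part of the job. What is shaped like the lock_pin but green is not meant.

How it is judged:
By the outcome, as a careful person would: the job done as asked, in the order asked, and still so for the second after the job is handed in, with the robot touching nothing.
It also fails if it takes over 54 s, if anything falls off the work surface, if the arm or the gripper's body presses on something with over 40 N, if the wrist force passes 120 N, or if a joint passes its speed limit or range.

## Working session

There is one attempt and no reset: what is moved stays moved. The work goes in short steps, Python scripts to look and compute and a tool call to move; the robot and the scene stay as the last step left them, time stands still between calls to the robot, and variables do not carry over. Pictures are saved under pics/ and viewed, about 8 in all and at most 12, crops included, and the job is handed in when it is done.

Besides the shell and the picture viewer there is one more tool, called after ">>>" as name([rows], argument=value, ...), one row to a line, values as JSON. jog_arm: Moves the arm, as the interface text tells. Its arguments: {"type":"object","properties":{"deltas":{"type":"array"}},"required":["deltas"]}

```bash
mkdir -p pics
cat > h.py <<'E'
import numpy as np, cv2
from workcell import *
def K(c):
    m=camera_model(c); f=192/np.tan(np.radians(m['fovy'])/2); return m,f
def ray(c,uv):
    m,f=K(c); P=np.array(m['pose']); d=np.array([(uv[0]-m['cx'])/f,(uv[1]-m['cy'])/f,1])
    return P[:3,3],P[:3,:3]@d
def at_z(c,uv,z):
    o,d=ray(c,uv); return o+d*(z-o[2])/d[2]
def tri(u1,u2):
    o1,d1=ray('top',u1);o2,d2=ray('side',u2)
    A=np.stack([d1,-d2],1);s=np.linalg.lstsq(A,o2-o1,rcond=None)[0]
    a,b=o1+s[0]*d1,o2+s[1]*d2; return (a+b)/2,np.linalg.norm(a-b)
def proj(c,p):
    m,f=K(c); P=np.linalg.inv(np.array(m['pose'])); q=P[:3,:3]@p+P[:3,3]
    return np.array([f*q[0]/q[2]+m['cx'],f*q[1]/q[2]+m['cy']])
def save(c,n,box=None,k=1):
    im=camera(c)
    cr=im if box is None else im[box[1]:box[3],box[0]:box[2]]
    cv2.imwrite('pics/'+n,cv2.cvtColor(cv2.resize(cr,None,fx=k,fy=k,interpolation=cv2.INTER_CUBIC),cv2.COLOR_RGB2BGR)); return im
E
python3 - <<'E'
from h import *
np.set_printoptions(precision=3,suppress=True)
for c in('top','side'):
    save(c,c+'1.png',k=1.5); m=camera_model(c); print(c,m['fovy'],m['cx'],m['cy'],'\n',np.array(m['pose']))
    for t in('fixture','carrier','carrier_post','carrier_eye','pin_rack','lock_pin','square_pin','disc_pin'):
        print(t,[(round(d['conf'],2),np.round(d['at']),int(d['pixels'].sum())) for d in masks_of(t,c)][:4])
print(get_obs())
E
```

```text
top 57.957767449732295 256.7254440618303 198.08243041686933 
 [[-0.009 -0.991  0.134  0.426]
 [-1.     0.008 -0.007  0.044]
 [ 0.006 -0.134 -0.991  1.008]
 [ 0.     0.     0.     1.   ]]
fixture [(0.68, array([203., 175.]), 7249)]
carrier [(0.66, array([215., 193.]), 2942), (0.57, array([291., 265.]), 332)]
carrier_post [(0.73, array([216., 192.]), 2939)]
carrier_eye [(0.82, array([218., 195.]), 2973)]
pin_rack [(0.94, array([376., 216.]), 927)]
lock_pin [(0.64, array([401., 251.]), 182), (0.58, array([381., 180.]), 154), (0.51, array([411., 214.]), 166), (0.46, array([415., 186.]), 185)]
square_pin [(0.68, array([383., 212.]), 190)]
disc_pin [(0.73, array([320., 138.]), 497), (0.57, array([356., 211.]), 215)]
side 42.76657927951693 244.2301098972663 193.3822712501061 
 [[ 0.889 -0.353  0.291  0.191]
 [-0.457 -0.676  0.578 -0.675]
 [-0.007 -0.647 -0.762  1.047]
 [ 0.     0.     0.     1.   ]]
fixture []
carrier [(0.83, array([235., 174.]), 2463), (0.71, array([158., 131.]), 578)]
carrier_post [(0.79, array([232., 178.]), 2489)]
carrier_eye [(0.77, array([233., 177.]), 2468), (0.56, array([305., 330.]), 1762)]
pin_rack [(0.74, array([304., 327.]), 1754), (0.73, array([160., 129.]), 552), (0.52, array([248., 157.]), 6355)]
lock_pin [(0.75, array([336., 303.]), 280), (0.65, array([357., 345.]), 245), (0.6, array([272., 361.]), 295), (0.58, array([320., 340.]), 280)]
square_pin [(0.74, array([299., 310.]), 288)]
disc_pin [(0.66, array([282., 288.]), 342)]
{'clock': 0.9, 'joint_pos': array([1.315, 0.241, 0.005, 1.335, 0.   , 1.571]), 'joint_vel': array([-0.   ,  0.001, -0.002, -0.   ,  0.   ,  0.001]), 'tau': array([  0.   , -37.219,  25.27 ,   0.001,   0.   ,  -0.   ]), 'eef_pos': array([0.127, 0.484, 0.231]), 'tool_rot': array([0.128, 0.992, 0.   , 0.   ]), 'ft_force': array([-0.052, -0.86 , -0.027]), 'ft_torque': array([0.047, 0.056, 0.052]), 'grip_width': 0.0855885479109948}
```

View pics/top1.png

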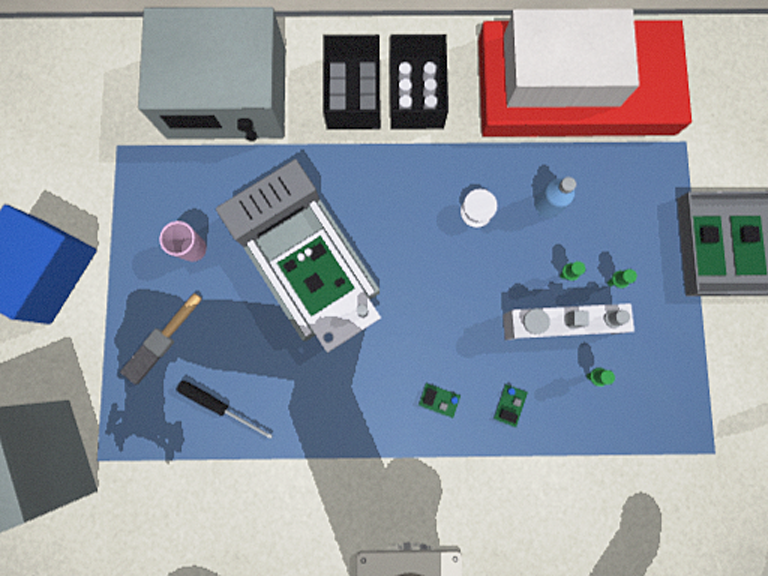

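View pics/side1.png

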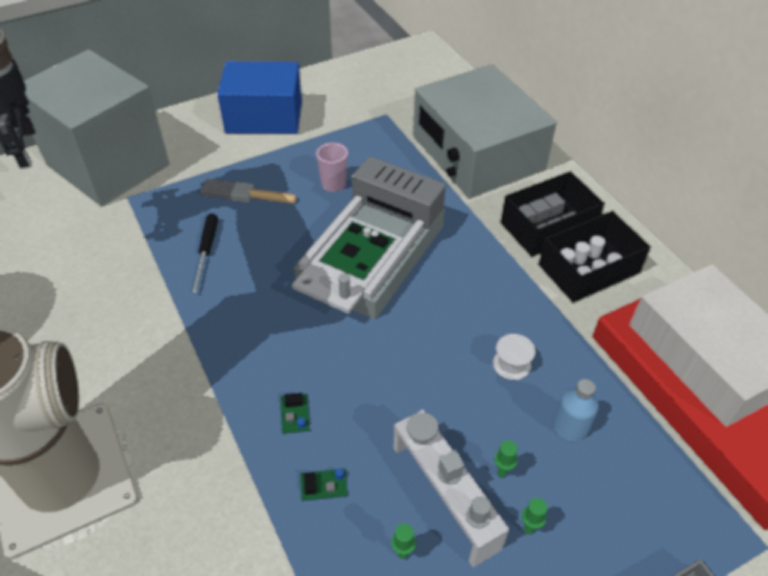

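The top view shows the fixture at about (200,175), with its dock pointing up-left. The post is near (241,202) and the eye near (218,225). The rack is at (380,214) with three grey heads in it: disc (357,213), square (384,212) and round knob (411,211). The green look-alikes stand loose at (382,180), (415,185) and (401,251). The grey round knob at (411,211), or (320,340) in the side view, fits the description. I'll confirm it with one enlarged crop.

Run:
```python
from h import *
t,s=camera('top'),camera('side')
def cr(im,x,y,w,h,k): return cv2.resize(im[y:y+h,x:x+w],(w*k,h*k),interpolation=cv2.INTER_CUBIC)
a=np.hstack([cr(t,190,180,80,60,5),cr(s,190,160,80,60,5)])
b=np.hstack([cr(t,345,190,80,60,5),cr(s,275,310,80,60,5)])
cv2.imwrite('pics/crops.png',cv2.cvtColor(np.vstack([a,b]),cv2.COLOR_RGB2BGR))
```

```text
(no output)
```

View pics/crops.png

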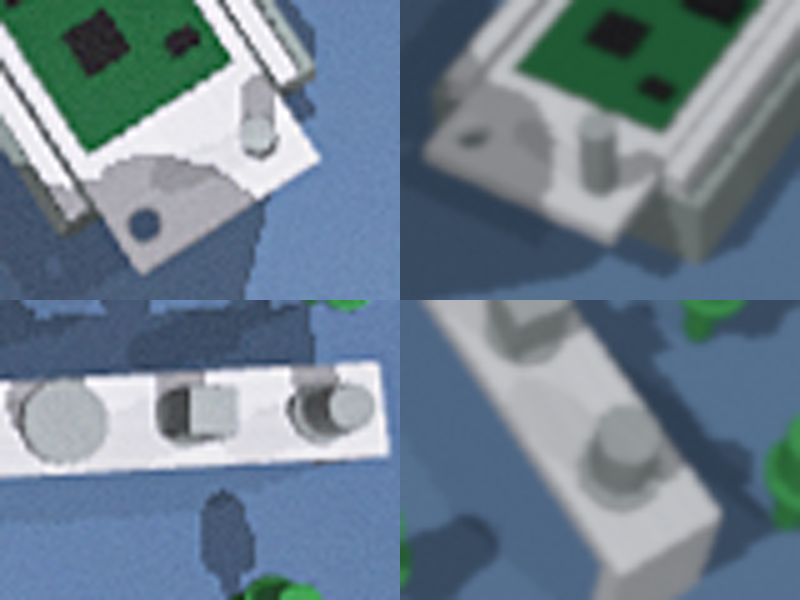

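The crop confirms it: the rightmost grey pin in the rack has a round knob and a collar. The middle one is square and the left one is the wide disc. Triangulating the post top, eye and knob top.

Run:
```python
from h import *
np.set_printoptions(precision=4,suppress=True)
pts={'post':((241,206.6),(229.2,185.2),.11),'eye':((218.6,224.4),(204,186.6),.062),'knob':((414.6,211.2),(320.2,336),.115)}
R={}
for n,(a,b,z) in pts.items():
    p,e=tri(a,b);R[n]=p;print(n,p,'gap',e,at_z('top',a,z)[:2],at_z('side',b,z)[:2])
v=R['eye']-R['post']; print('dist',np.hypot(*v[:2]),'y-axis yaw',np.degrees(np.arctan2(v[1],v[0]))-90)
# rail/plate edges: top picture corners of front plate
for a in((253.5,210.9),(218.1,234.2)): print(at_z('top',a,.062))
# dock mask / green board long axis
im=camera('top'); hsv=cv2.cvtColor(im,cv2.COLOR_RGB2HSV); g=(cv2.inRange(hsv,(45,80,20),(85,255,255)))
g[:, :170]=0; g[:,260:]=0; g[:140]=0;g[240:]=0
g=cv2.morphologyEx(g,cv2.MORPH_CLOSE,np.ones((13,13)))
c=max(cv2.findContours(g,0,2)[0],key=cv2.contourArea); bx=cv2.boxPoints(cv2.minAreaRect(c))
w=np.array([at_z('top',q,.066)[:2] for q in bx]);print(w)
for i in range(4):
    d=w[(i+1)%4]-w[i];print(np.hypot(*d),np.degrees(np.arctan2(d[1],d[0])))
for d in masks_of('carrier_eye','top')[:1]:
    c=max(cv2.findContours(d['pixels'].astype(np.uint8),0,2)[0],key=cv2.contourArea)
    w=np.array([at_z('top',q,.062)[:2] for q in cv2.boxPoints(cv2.minAreaRect(c))])
    for i in range(4):
        d=w[(i+1)%4]-w[i];print(w[i],np.hypot(*d),np.degrees(np.arctan2(d[1],d[0])))
```

```text
post [0.5267 0.0787 0.1084] gap 0.0028681186910183066 [0.5251 0.0791] [0.5275 0.0771]
eye [0.4824 0.142  0.0625] gap 0.0006231765960548135 [0.4822 0.1421] [0.4829 0.1423]
knob [ 0.5096 -0.3712  0.1154] gap 0.0019579656319025484 [ 0.5087 -0.371 ] [ 0.5107 -0.3712]
dist 0.07716441634925345 y-axis yaw 34.96774720287877
[0.5183 0.0468 0.062 ]
[0.4556 0.1433 0.062 ]
[[0.6194 0.2364]
 [0.6712 0.1572]
 [0.5711 0.094 ]
 [0.5206 0.1726]]
0.09463013859072365 -56.76075525996441
0.11843713047943813 -147.7648535751634
0.0933605719256722 122.68363623727926
0.11751635550228715 32.848452530816274
[0.6194 0.2543] 0.12108364163821578 -56.886540257181665
[0.6855 0.1529] 0.20200541271244044 -147.99357218721772
[0.5142 0.0458] 0.11833082569110542 122.1743447105646
[0.4512 0.146 ] 0.20003149063852982 32.788623661740594
```

```bash
cat > plan.py <<'E'
import sys
from h import *
from scipy.spatial.transform import Rotation as R
# plan.py x y z yaw_of_tool_y_deg n : n rows to target, tool pointing down
def plan(x,y,z,yaw,n):
    o=get_obs(); p=np.array(o['eef_pos']); r=R.from_quat(o['tool_rot'])
    y0=np.radians(yaw); ty=np.array([np.cos(y0),np.sin(y0),0]); tz=np.array([0,0,-1.]); 
    c=[R.from_matrix(np.stack([np.cross(s*ty,tz),s*ty,tz],1)) for s in(1,-1)]
    g=min(c,key=lambda q:(r.inv()*q).magnitude()); w=(r.inv()*g).as_rotvec()
    d=(np.array([x,y,z])-p)*1000
    print('t',round(o['clock'],2),'pos',np.round(p,4),'F',np.round(o['ft_force'],1),'w',round(o['grip_width'],4),'turn left',np.round(np.degrees(w),1),'dw',np.round(d,1))
    for i in range(n):
        ri=r*R.from_rotvec(w*i/n); print(np.round(ri.inv().apply(d/n),1),np.round(np.degrees(w/n),1))
if __name__=='__main__': plan(*map(float,sys.argv[1:5]),int(sys.argv[5]))
E
python3 plan.py .5265 .0785 .2 33 13
```

```text
t 1.1 pos [0.1265 0.4837 0.2313] F [ 0.8 -0.6  0.1] w 0.0854 turn left [ 0.   0.  42.3] dw [ 400.  -405.2  -31.3]
[-37.7 -22.4   2.4] [0.  0.  3.3]
[-38.9 -20.2   2.4] [0.  0.  3.3]
[-39.9 -18.    2.4] [0.  0.  3.3]
[-40.9 -15.7   2.4] [0.  0.  3.3]
[-41.7 -13.3   2.4] [0.  0.  3.3]
[-42.4 -10.9   2.4] [0.  0.  3.3]
[-43.   -8.5   2.4] [0.  0.  3.3]
[-43.4  -6.    2.4] [0.  0.  3.3]
[-43.7  -3.6   2.4] [0.  0.  3.3]
[-43.8  -1.1   2.4] [0.  0.  3.3]
[-43.8   1.4   2.4] [0.  0.  3.3]
[-43.6   3.9   2.4] [0.  0.  3.3]
[-43.3   6.4   2.4] [0.  0.  3.3]
```

>>> jog_arm([
  [[-38,-22,2.4,0,0,3.3,60],[-39,-20,2.4,0,0,3.3,60],[-40,-18,2.4,0,0,3.3,60],[-41,-16,2.4,0,0,3.3,60],[-42,-13,2.4,0,0,3.3,60]],
])

```text
clock: 1.6
eef_pos: [0.2825, 0.328, 0.2187]
tool_rot: [0.268, 0.964, 0.002, -0.0]
ft_force: [1.3, -0.3, -0.3]
grip_width: 0.0601
```

>>> jog_arm([
  [[-42,-11,2.4,0,0,3.3,60],[-43,-8.5,2.4,0,0,3.3,60],[-43,-6,2.4,0,0,3.3,60],[-44,-3.6,2.4,0,0,3.3,60],[-44,-1,2.4,0,0,3.3,60]],
])

```text
clock: 2.1
eef_pos: [0.4406, 0.164, 0.2071]
tool_rot: [0.408, 0.913, 0.004, 0.001]
ft_force: [-0.1, 0.8, -0.3]
grip_width: 0.0602
```

```bash
python3 plan.py .5265 .0785 .15 33 5
```

```text
t 2.1 pos [0.4406 0.164  0.2071] F [-0.1  0.8 -0.3] w 0.0602 turn left [ 0.5 -0.1  8.8] dw [ 85.9 -85.5 -57.1]
[-24.2   1.3  11.4] [ 0.1 -0.   1.8]
[-24.2   2.1  11.4] [ 0.1 -0.   1.8]
[-24.1   2.8  11.4] [ 0.1 -0.   1.8]
[-24.    3.6  11.4] [ 0.1 -0.   1.8]
[-23.9   4.3  11.4] [ 0.1 -0.   1.8]
```

>>> jog_arm([
  [[-24,1.3,11,0.1,0,1.8,60],[-24,2,11,0.1,0,1.8,60],[-24,3,11,0.1,0,1.8,60],[-24,3.6,11,0.1,0,1.8,60],[-24,4.3,11,0.1,0,1.8,60]],
])

```text
clock: 2.6
eef_pos: [0.5325, 0.0712, 0.152]
tool_rot: [0.485, 0.875, 0.002, 0.001]
ft_force: [-0.0, 0.5, -0.5]
grip_width: 0.0602
```

```bash
python3 plan.py .5265 .0785 .08 33 4
```

```text
t 2.6 pos [0.5325 0.0712 0.152 ] F [-0.   0.5 -0.5] w 0.0602 turn left [ 0.2 -0.  -1. ] dw [ -6.    7.3 -72. ]
[ 2.3 -0.4 18. ] [ 0.1 -0.  -0.2]
[ 2.3 -0.4 18. ] [ 0.1 -0.  -0.2]
[ 2.3 -0.3 18. ] [ 0.1 -0.  -0.2]
[ 2.3 -0.3 18. ] [ 0.1 -0.  -0.2]
```

>>> jog_arm([
  [[9,-1.5,3,0.2,0,-1,60],[0,0,22,0,0,0,60],[0,0,22,0,0,0,60],[0,0,22,0,0,0,60],[0,0,0,0,0,0,60]],
])

```text
clock: 3.1
eef_pos: [0.5271, 0.0769, 0.0798]
tool_rot: [0.478, 0.878, 0.0, -0.0]
ft_force: [-0.5, 0.2, -0.2]
grip_width: 0.0603
```

```bash
python3 plan.py .5265 .0785 .08 33 1
```

```text
t 3.1 pos [0.5271 0.0769 0.0798] F [-0.5  0.2 -0.2] w 0.0603 turn left [ 0.  -0.1 -0.1] dw [-0.6  1.6  0.2]
[ 1.7  0.4 -0.2] [ 0.  -0.1 -0.1]
```

>>> jog_arm([
  [[1.7,0.4,0,0,0,0,10],[0,0,0,0,0,0,10],[0,0,0,0,0,0,10],[0,0,0,0,0,0,10],[0,0,0,0,0,0,10]],
])

```text
clock: 3.6
eef_pos: [0.5272, 0.0799, 0.0824]
tool_rot: [0.477, 0.879, 0.001, 0.001]
ft_force: [0.9, 0.5, -5.5]
grip_width: 0.0185
```

```bash
python3 plan.py .5265 .0785 .08 33 1;python3 -c "
from h import *
from scipy.spatial.transform import Rotation as R
print(R.from_quat(get_obs()['tool_rot']).as_matrix())"
```

```text
t 3.6 pos [0.5272 0.0799 0.0824] F [ 0.9  0.5 -5.5] w 0.0185 turn left [0.1 0.  0. ] dw [-0.7 -1.4 -2.4]
[-0.8 -1.4  2.4] [0.1 0.  0. ]
[[-5.44648029e-01  8.38661623e-01  2.28178547e-03]
 [ 8.38664685e-01  5.44646847e-01  1.16526171e-03]
 [-2.65506986e-04  2.54831039e-03 -9.99996718e-01]]
```

>>> jog_arm([
  [[0,6,0,0,0,0,10],[0,7,0,0,0,0,10],[0,7,0,0,0,0,10],[0,7,0,0,0,0,10],[0,6,0,0,0,0,10]],
])

```text
clock: 4.1
eef_pos: [0.5531, 0.0966, 0.0824]
tool_rot: [0.478, 0.878, -0.002, -0.001]
ft_force: [-3.5, -4.3, -0.4]
grip_width: 0.0187
```

Run:
```python
from h import *
save('top','push1.png',(140,90,270,250),3)
print(get_obs()['eef_pos'],get_obs()['ft_force'])
```

```text
[0.55418139 0.09722581 0.0824414 ] [-0.89483673 -0.74679477  0.4564715 ]
```

View pics/push1.png

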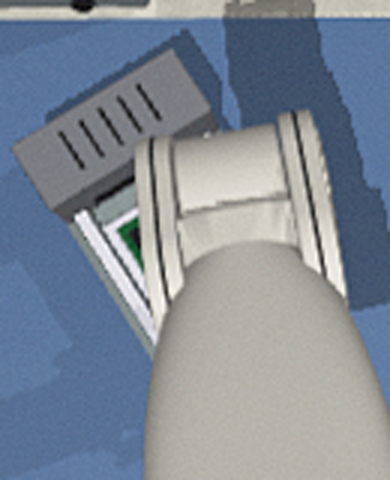

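The carrier has followed the hand about 31 mm. A small gap to the dock remains, about 6 px in the full picture (10–20 mm). I'll go on with smaller steps until the force rises.

>>> jog_arm([
  [[0,5,0,0,0,0,10],[0,4,0,0,0,0,10],[0,4,0,0,0,0,10]],
])

```text
clock: 4.45
eef_pos: [0.5659, 0.1048, 0.0824]
tool_rot: [0.478, 0.878, -0.002, -0.001]
ft_force: [-3.1, -1.6, -1.1]
grip_width: 0.0183
```

>>> jog_arm([
  [[0,4,0,0,0,0,10],[0,4,0,0,0,0,10],[0,4,0,0,0,0,10]],
])

```text
clock: 4.75
eef_pos: [0.5699, 0.1073, 0.0824]
tool_rot: [0.479, 0.878, -0.009, -0.005]
ft_force: [-14.4, -10.5, 10.5]
grip_width: 0.018
```

Force went up to 18 N and progress stopped. I'll press once more to confirm the stop.

>>> jog_arm([
  [[0,5,0,0,0,0,10],[0,5,0,0,0,0,10],[0,7,0,0,0,0,10]],
])

```text
clock: 5.05
eef_pos: [0.5695, 0.1069, 0.082]
tool_rot: [0.48, 0.877, -0.024, -0.013]
ft_force: [-19.9, -13.8, 13.5]
grip_width: 0.0182
```

>>> jog_arm([
  [[0,0,0,0,0,0,10],[0,0,0,0,0,0,50],[0,0,0,0,0,0,50],[0,0,0,0,0,0,50]],
])

```text
clock: 5.45
eef_pos: [0.5732, 0.109, 0.0835]
tool_rot: [0.481, 0.877, -0.021, -0.011]
ft_force: [-0.8, -0.2, -0.3]
grip_width: 0.0501
```

The end stop is confirmed: it held at 24 N, after about 50 mm of travel. Next I lift off and go to the pin.

>>> jog_arm([
  [[0,0,-25,0,0,0,50],[0,0,-40,0,0,0,50],[0,0,-40,0,0,0,50]],
])

```text
clock: 5.75
eef_pos: [0.5749, 0.1125, 0.1851]
tool_rot: [0.48, 0.877, -0.023, -0.016]
ft_force: [1.1, 0.5, 0.1]
grip_width: 0.05
```

```bash
python3 plan.py .5096 -.3712 .16 87 11
```

```text
t 5.75 pos [0.5749 0.1125 0.1851] F [1.1 0.5 0.1] w 0.05 turn left [ -2.8  -1.8 -54.4] dw [ -65.3 -483.7  -25.1]
[-33.9 -28.5   3.7] [-0.3 -0.2 -4.9]
[-31.3 -31.4   3.7] [-0.3 -0.2 -4.9]
[-28.4 -34.    3.6] [-0.3 -0.2 -4.9]
[-25.4 -36.3   3.5] [-0.3 -0.2 -4.9]
[-22.2 -38.4   3.4] [-0.3 -0.2 -4.9]
[-18.8 -40.1   3.3] [-0.3 -0.2 -4.9]
[-15.2 -41.6   3.2] [-0.3 -0.2 -4.9]
[-11.6 -42.8   3. ] [-0.3 -0.2 -4.9]
[ -7.8 -43.6   2.9] [-0.3 -0.2 -4.9]
[ -4.  -44.2   2.7] [-0.3 -0.2 -4.9]
[ -0.2 -44.4   2.5] [-0.3 -0.2 -4.9]
```

>>> jog_arm([
  [[-34,-28,2,-0.3,-0.2,-5,50],[-31,-31,2,-0.3,-0.2,-5,50],[-28,-34,2,-0.3,-0.2,-5,50],[-25,-36,2,-0.3,-0.2,-5,50],[-22,-38,2,-0.3,-0.2,-5,50]],
])

```text
clock: 6.25
eef_pos: [0.5601, -0.1027, 0.1923]
tool_rot: [0.262, 0.965, -0.005, 0.008]
ft_force: [0.9, 0.4, -0.4]
grip_width: 0.0501
```

```bash
python3 - <<'E'
from h import *
save('top','carr.png',(140,90,270,250),4)
for t in('carrier','lock_pin'):
  for d in masks_of(t,'top'): print(t,round(d['conf'],2),np.round(d['at'],1),d['pixels'].sum())
E
python3 plan.py .5096 -.3712 .16 87 6
```

```text
carrier 0.68 [204.6 177.7] 2934
t 6.4 pos [ 0.5595 -0.104   0.1919] F [ 0.1 -0.3  0.3] w 0.0503 turn left [ -0.6   0.9 -28. ] dw [ -49.9 -267.2  -31.9]
[-15.7 -42.4   5.9] [-0.1  0.1 -4.7]
[-12.2 -43.6   5.8] [-0.1  0.1 -4.7]
[ -8.7 -44.4   5.7] [-0.1  0.1 -4.7]
[ -5.  -45.    5.6] [-0.1  0.1 -4.7]
[ -1.4 -45.3   5.5] [-0.1  0.1 -4.7]
[  2.3 -45.2   5.4] [-0.1  0.1 -4.7]
```

View pics/carr.png

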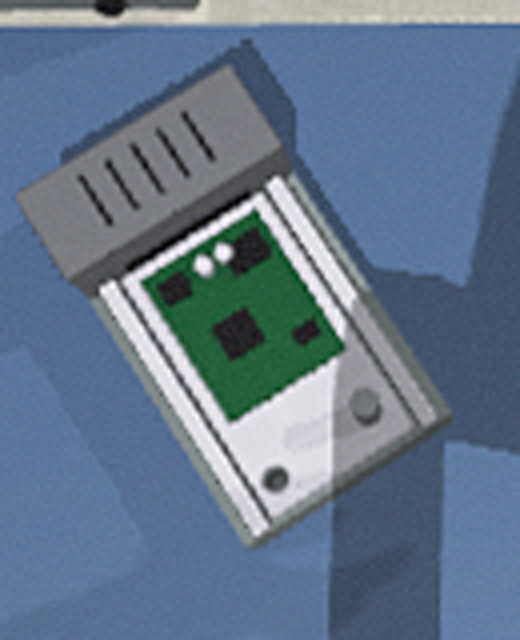

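The carrier is home against the dock. The eye is at (208.6,209.6) and the post at (231,191). On to the pin.

>>> jog_arm([
  [[-16,-42,2,-0.1,0.1,-4.7,50],[-12,-43,2,-0.1,0.1,-4.7,50],[-9,-44,2,-0.1,0.1,-4.7,50],[-5,-45,2,-0.1,0.1,-4.7,50],[-1,-45,2,-0.1,0.1,-4.7,50]],
])

```text
clock: 6.9
eef_pos: [0.5285, -0.3201, 0.1856]
tool_rot: [0.049, 0.999, 0.0, 0.008]
ft_force: [0.5, 0.4, -0.5]
grip_width: 0.0498
```

```bash
python3 - <<'E'
from h import *
im=camera('top').astype(float).sum(2)
np.set_printoptions(linewidth=200)
w=im[202:218,200:218]; print(w.astype(int))
for c in((208.6,209.6),): print(at_z('top',c,.062))
im=camera('side').astype(float).sum(2)
c=proj('side',np.array([.5249,.169,.062]));print(c); x,y=map(int,c); print(x-9,y-7); print(im[y-7:y+8,x-9:x+10].astype(int))
E
python3 plan.py .5096 -.3712 .15 87 2
```

```text
[[711 708 708 706 710 715 714 713 703 704 716 701 701 689 692 700 694 698]
 [712 710 712 712 713 712 706 709 711 715 717 719 715 698 709 710 713 711]
 [725 714 713 712 712 708 706 714 720 723 718 714 712 710 708 716 716 715]
 [730 717 712 712 707 713 723 733 724 713 721 719 715 712 715 716 713 715]
 [725 731 710 709 715 721 712 676 625 579 642 718 726 719 715 716 712 714]
 [657 729 720 713 722 719 604 401 306 274 304 571 716 721 715 714 713 712]
 [382 662 728 724 729 677 411 260 202 200 209 308 670 726 717 713 713 712]
 [332 368 723 729 728 599 297 171 230 272 287 251 651 725 721 716 711 711]
 [546 240 655 731 733 564 260 165 252 312 294 262 661 729 696 708 713 714]
 [722 387 383 671 748 675 387 183 235 276 306 465 711 726 683 707 713 717]
 [746 680 326 379 732 738 649 471 360 394 492 693 726 721 714 718 721 704]
 [725 762 508 210 662 747 738 709 658 659 698 726 722 719 717 730 713 614]
 [713 730 708 343 373 696 737 729 731 728 726 718 715 724 708 687 628 512]
 [708 719 754 678 327 509 733 727 712 712 715 719 729 711 586 502 520 517]
 [713 712 720 764 511 295 659 729 720 714 724 709 
[... 845 characters left out ...]
 341 373 442 512 537 540 537 528 515]
 [385 467 519 536 536 515 457 388 346 332 359 418 483 527 539 541 539 536 527]
 [411 485 521 533 536 533 514 487 461 444 461 500 527 539 541 541 542 540 537]
 [385 447 486 509 521 529 532 530 527 522 525 534 540 542 542 542 542 542 540]
 [366 405 430 452 476 501 519 530 536 539 539 540 540 541 541 542 542 542 542]
 [366 384 394 410 428 448 474 499 518 530 536 537 539 539 540 540 539 540 540]
 [361 372 379 386 400 414 429 448 473 497 512 521 530 536 537 539 537 539 539]]
t 7.0 pos [ 0.5272 -0.324   0.1848] F [ 1.  -0.1  1.1] w 0.0501 turn left [-0.1  0.8 -3.1] dw [-17.6 -47.2 -34.8]
[  6.5 -24.4  17.3] [-0.   0.4 -1.6]
[  7.  -24.2  17.3] [-0.   0.4 -1.6]
```

>>> jog_arm([
  [[8,-24,8,0,0.4,-1.6,50],[8,-24,8,0,0.4,-1.5,50],[0,0,0,0,0,0,50]],
])

```text
clock: 7.3
eef_pos: [0.5107, -0.3685, 0.1686]
tool_rot: [0.025, 1.0, -0.0, 0.002]
ft_force: [-0.5, 0.0, -0.3]
grip_width: 0.0503
```

```bash
python3 - <<'E'
from h import *
print(tri((208.6,209.2),(214.1,174.5)),at_z('top',(208.6,209.2),.062),at_z('side',(214.1,174.5),.062))
E
python3 plan.py .5096 -.3712 .085 87 2
```

```text
(array([0.52458089, 0.16948492, 0.0622443 ]), np.float64(0.001252428658376099)) [0.52400794 0.169706   0.062     ] [0.52527043 0.16953166 0.062     ]
t 7.3 pos [ 0.5107 -0.3685  0.1686] F [-0.5  0.  -0.3] w 0.0503 turn left [-0.   0.2  0.1] dw [ -1.1  -2.7 -83.6]
[ 0.6 -1.4 41.8] [-0.   0.1  0.1]
[ 0.5 -1.4 41.8] [-0.   0.1  0.1]
```

>>> jog_arm([
  [[1,-2.7,20,0,0.2,0,50],[0,0,25,0,0,0,50],[0,0,22,0,0,0,50],[0,0,12,0,0,0,50],[0,0,0,0,0,0,50]],
])

```text
clock: 7.8
eef_pos: [0.518, -0.3632, 0.0902]
tool_rot: [0.022, 1.0, 0.0, 0.004]
ft_force: [0.2, 0.5, -0.5]
grip_width: 0.05
```

```bash
python3 plan.py .5096 -.3712 .085 87 1
python3 - <<'E'
from h import *
s=camera('side');t=camera('top')
a=np.hstack([cv2.resize(s[280:370,260:380],None,fx=3.3,fy=3.3),cv2.resize(t[160:250,340:460],None,fx=3.3,fy=3.3)])
cv2.imwrite('pics/grasp.png',cv2.cvtColor(a,cv2.COLOR_RGB2BGR))
E
```

```text
t 7.8 pos [ 0.518  -0.3632  0.0902] F [ 0.2  0.5 -0.5] w 0.05 turn left [0.  0.5 0.4] dw [-8.4 -8.  -5.2]
[ 8.1 -8.3  5.1] [0.  0.5 0.4]
```

View pics/grasp.png

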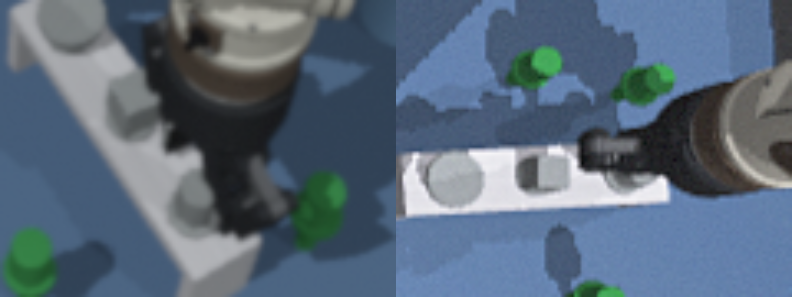

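The lateral position drifted by about 8 mm on the way down, with no contact: force is near 0 and the fingers straddle the knob. I'll correct that before closing.

>>> jog_arm([
  [[4,-6,0,0,0.5,0.4,50],[4,-2,2,0,0,0,50],[0,0,2,0,0,0,50],[0,0,0,0,0,0,50]],
])

```text
clock: 8.3
eef_pos: [0.5124, -0.3741, 0.0925]
tool_rot: [0.026, 1.0, -0.003, 0.004]
ft_force: [0.1, -0.0, -0.7]
grip_width: 0.0498
```

```bash
python3 plan.py .5096 -.3712 .085 87 1; python3 -c "
from h import *
o=get_obs();print(o['joint_pos'],o['joint_vel'],o['ft_force'])"
```

```text
t 8.3 pos [ 0.5124 -0.3741  0.0925] F [ 0.1 -0.  -0.7] w 0.0498 turn left [-0.3  0.5 -0. ] dw [-2.8  2.9 -7.5]
[3.  2.8 7.5] [-0.3  0.5 -0. ]
[-6.30481107e-01  5.81791625e-01  1.53051866e-01  1.13217957e+00
 -3.16426788e-04 -5.77641214e-01] [-9.71661159e-03 -1.09244640e-02  5.09042942e-03  5.72798121e-03
 -1.12647626e-03  6.76336973e-07] [ 0.11231168 -0.02129115 -0.72984048]
```

>>> jog_arm([
  [[2.5,2.5,4,-0.2,0.4,0,50],[0.5,0,4,0,0,0,50],[0,0,1,0,0,0,50]],
])

```text
clock: 8.6
eef_pos: [0.5092, -0.3718, 0.0835]
tool_rot: [0.027, 1.0, -0.001, 0.001]
ft_force: [-0.3, -0.2, -0.6]
grip_width: 0.0502
```

```bash
python3 plan.py .5096 -.3712 .085 87 1
```

```text
t 8.6 pos [ 0.5092 -0.3718  0.0835] F [-0.3 -0.2 -0.6] w 0.0502 turn left [-0.1  0.1 -0.1] dw [0.4 0.6 1.5]
[-0.3  0.6 -1.5] [-0.1  0.1 -0.1]
```

>>> jog_arm([
  [[0,0.6,-1,0,0,0,15],[0,0,0,0,0,0,15],[0,0,0,0,0,0,15],[0,0,0,0,0,0,15],[0,0,0,0,0,0,15]],
])

```text
clock: 9.1
eef_pos: [0.5091, -0.371, 0.0843]
tool_rot: [0.027, 1.0, -0.001, 0.0]
ft_force: [0.1, -0.0, -0.3]
grip_width: 0.0244
```

```bash
python3 plan.py .5096 -.3712 .085 87 1
```

```text
t 9.1 pos [ 0.5091 -0.371   0.0843] F [ 0.1 -0.  -0.3] w 0.0244 turn left [-0.1  0.1 -0.1] dw [ 0.5 -0.2  0.7]
[-0.5 -0.2 -0.7] [-0.1  0.1 -0.1]
```

Gripped at 24.4 mm, the knob's diameter less the same offset as on the post. Lifting straight up.

>>> jog_arm([
  [[0,0,-15,0,0,0,15],[0,0,-25,0,0,0,15],[0,0,-35,0,0,0,15],[0,0,-35,0,0,0,15],[0,0,-20,0,0,0,15]],
])

```text
clock: 9.6
eef_pos: [0.5056, -0.3679, 0.2107]
tool_rot: [0.027, 1.0, 0.004, -0.006]
ft_force: [-0.2, -0.2, -2.0]
grip_width: 0.0245
```

```bash
python3 plan.py .5246 .1692 .2 87 12
```

```text
t 9.6 pos [ 0.5056 -0.3679  0.2107] F [-0.2 -0.2 -2. ] w 0.0245 turn left [ 0.4 -0.7 -0.1] dw [ 19.  537.1 -10.7]
[ 0.8 44.8  1.2] [ 0.  -0.1 -0. ]
[ 0.8 44.8  1.2] [ 0.  -0.1 -0. ]
[ 0.8 44.8  1.2] [ 0.  -0.1 -0. ]
[ 0.8 44.8  1.1] [ 0.  -0.1 -0. ]
[ 0.8 44.8  1.1] [ 0.  -0.1 -0. ]
[ 0.8 44.8  1.1] [ 0.  -0.1 -0. ]
[ 0.8 44.8  1.1] [ 0.  -0.1 -0. ]
[ 0.8 44.8  1. ] [ 0.  -0.1 -0. ]
[ 0.8 44.8  1. ] [ 0.  -0.1 -0. ]
[ 0.8 44.8  1. ] [ 0.  -0.1 -0. ]
[ 0.8 44.8  0.9] [ 0.  -0.1 -0. ]
[ 0.8 44.8  0.9] [ 0.  -0.1 -0. ]
```

```bash
python3 plan.py .5246 .1692 .2 33 12
```

```text
t 9.6 pos [ 0.5056 -0.3679  0.2107] F [-0.2 -0.2 -2. ] w 0.0245 turn left [ 0.  -0.9 53.9] dw [ 19.  537.1 -10.7]
[ 0.8 44.8  1.2] [ 0.  -0.1  4.5]
[ 4.3 44.6  1.2] [ 0.  -0.1  4.5]
[ 7.8 44.1  1.2] [ 0.  -0.1  4.5]
[11.2 43.3  1.2] [ 0.  -0.1  4.5]
[14.6 42.3  1.2] [ 0.  -0.1  4.5]
[17.9 41.1  1.2] [ 0.  -0.1  4.5]
[21.  39.5  1.1] [ 0.  -0.1  4.5]
[24.1 37.8  1.1] [ 0.  -0.1  4.5]
[26.9 35.8  1.1] [ 0.  -0.1  4.5]
[29.7 33.5  1. ] [ 0.  -0.1  4.5]
[32.2 31.1  1. ] [ 0.  -0.1  4.5]
[34.5 28.5  0.9] [ 0.  -0.1  4.5]
```

>>> jog_arm([
  [[1,35,0,0,-0.1,3.5,15],[4,45,0,0,-0.1,4.5,15],[8,44,0,0,-0.1,4.5,15],[11,43,0,0,-0.1,4.5,15],[14,42,0,0,-0.1,4.5,15]],
])

```text
clock: 10.1
eef_pos: [0.5137, -0.1555, 0.2142]
tool_rot: [0.226, 0.974, 0.0, 0.002]
ft_force: [1.3, 0.6, -1.4]
grip_width: 0.0243
```

>>> jog_arm([
  [[18,41,0,0,-0.1,4.5,15],[21,39,0,0,-0.1,4.5,15],[24,38,0,0,-0.1,4.5,15],[27,36,0,0,-0.1,4.5,15],[29,33,0,0,-0.1,4.5,15]],
])

```text
clock: 10.6
eef_pos: [0.5232, 0.0762, 0.2132]
tool_rot: [0.42, 0.908, -0.0, 0.006]
ft_force: [0.9, -0.5, -1.3]
grip_width: 0.0247
```

```bash
python3 plan.py .5246 .1692 .18 33 3
```

```text
t 10.6 pos [0.5232 0.0762 0.2132] F [ 0.9 -0.5 -1.3] w 0.0247 turn left [0.3 0.6 7.4] dw [  1.4  93.  -33.2]
[23.4 20.4 10.9] [0.1 0.2 2.5]
[24.2 19.4 11. ] [0.1 0.2 2.5]
[25.  18.4 11. ] [0.1 0.2 2.5]
```

>>> jog_arm([
  [[23,20,5,0.1,0.2,2.5,15],[24,19,11,0.1,0.2,2.5,15],[20,15,11,0.1,0.2,2.4,15],[0,0,0,0,0,0,15],[0,0,0,0,0,0,15]],
])

```text
clock: 11.1
eef_pos: [0.5227, 0.1727, 0.1841]
tool_rot: [0.475, 0.88, 0.0, -0.001]
ft_force: [-0.1, 0.2, -1.7]
grip_width: 0.0242
```

```bash
python3 plan.py .5246 .1692 .14 33 2
```

```text
t 11.1 pos [0.5227 0.1727 0.1841] F [-0.1  0.2 -1.7] w 0.0242 turn left [-0.  -0.1  0.2] dw [  1.9  -3.5 -44.1]
[-2.  -0.2 22. ] [-0.  -0.1  0.1]
[-2.  -0.2 22. ] [-0.  -0.1  0.1]
```

Down to about 7 mm above the eye (tip z = TCP z − 59 mm), then I'll look from the side.

>>> jog_arm([
  [[-4,0,12,0,0,0,15],[0,0,15,0,0,0,15],[0,0,15,0,0,0,15],[0,0,6,0,0,0,15],[0,0,0,0,0,0,15]],
])

```text
clock: 11.6
eef_pos: [0.5259, 0.1637, 0.1336]
tool_rot: [0.478, 0.878, 0.0, -0.0]
ft_force: [-0.5, 0.0, -1.7]
grip_width: 0.0244
```

```bash
python3 plan.py .5246 .1692 .128 33 1
python3 - <<'E'
from h import *
save('side','over.png',(165,120,265,200),6)
o=get_obs()
from scipy.spatial.transform import Rotation as R
p=np.array(o['eef_pos']);z=R.from_quat(o['tool_rot']).as_matrix()[:,2]
for n,q in(('tip',p+z*.0593),('collar',p+z*.0093),('eye',np.array([.5246,.1692,.062]))):
    print(n,q,(proj('side',q)-[165,120]+.5)*6)
E
```

```text
t 11.6 pos [0.5259 0.1637 0.1336] F [-0.5  0.  -1.7] w 0.0244 turn left [ 0.  -0.  -0.1] dw [-1.3  5.5 -5.6]
[5.4 1.9 5.7] [ 0.  -0.  -0.1]
tip [0.52609572 0.1637223  0.07476886] [303.18149542 318.62225458]
collar [0.52607574 0.16371622 0.12476886] [297.15880249 240.93116188]
eye [0.5246 0.1692 0.062 ] [296.56893004 330.98119234]
```

View pics/over.png

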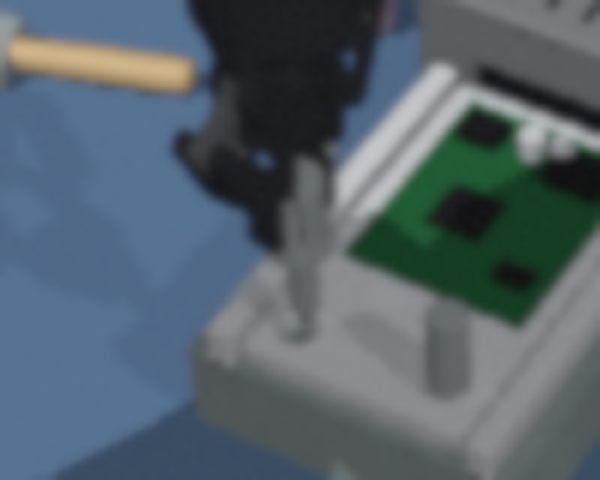

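The pin hangs upright. Its nose is at about (302,325) in the crop (predicted 303,319), just above the eye at (297,331), so the model fits. Correcting the lateral 5.5 mm.

>>> jog_arm([
  [[4.5,1.8,0,0,0,0,15],[0.5,0,0,0,0,0,15],[0,0,0,0,0,0,15]],
])

```text
clock: 11.95
eef_pos: [0.5262, 0.1688, 0.1359]
tool_rot: [0.478, 0.878, 0.001, 0.001]
ft_force: [-0.8, -0.2, -1.0]
grip_width: 0.024
```

```bash
python3 plan.py .5246 .1692 .128 33 1
```

```text
t 11.95 pos [0.5262 0.1688 0.1359] F [-0.8 -0.2 -1. ] w 0.024 turn left [ 0.2  0.1 -0.2] dw [-1.6  0.4 -7.9]
[ 1.2 -1.2  7.9] [ 0.2  0.1 -0.2]
```

>>> jog_arm([
  [[1.2,-0.8,4,0.2,0.1,-0.2,15],[0,0,4,0,0,0,15],[0,0,4,0,0,0,15]],
])

```text
clock: 12.25
eef_pos: [0.5259, 0.1702, 0.1248]
tool_rot: [0.476, 0.879, 0.002, 0.001]
ft_force: [-0.1, -1.3, -1.0]
grip_width: 0.0244
```

```bash
python3 plan.py .525 .1694 .115 33 1
```

```text
t 12.25 pos [0.5259 0.1702 0.1248] F [-0.1 -1.3 -1. ] w 0.0244 turn left [0.2 0.  0.1] dw [-0.9 -0.8 -9.8]
[-0.2 -1.2  9.8] [0.2 0.  0.1]
```

>>> jog_arm([
  [[-0.2,-1.2,2,0.2,0,0,15],[0,0,5,0,0,0,15],[0,0,5,0,0,0,15]],
])

```text
clock: 12.55
eef_pos: [0.5247, 0.1695, 0.1116]
tool_rot: [0.476, 0.879, -0.0, -0.0]
ft_force: [0.4, 1.2, 0.5]
grip_width: 0.0249
```

```bash
python3 plan.py .525 .1694 .105 33 1
```

```text
t 12.55 pos [0.5247 0.1695 0.1116] F [0.4 1.2 0.5] w 0.0249 turn left [-0.  -0.   0.1] dw [ 0.3 -0.1 -6.6]
[-0.2  0.2  6.6] [-0.  -0.   0.1]
```

The tip is through the eye with hardly any force. Going on down.

>>> jog_arm([
  [[0,0,4,0,0,0,15],[0,0,5,0,0,0,15],[0,0,5,0,0,0,15],[0,0,5,0,0,0,15]],
])

```text
clock: 12.95
eef_pos: [0.5248, 0.1702, 0.0909]
tool_rot: [0.476, 0.879, 0.001, -0.001]
ft_force: [0.5, 0.4, -1.1]
grip_width: 0.025
```

```bash
python3 plan.py .525 .1694 .0713 33 1
```

```text
t 12.95 pos [0.5248 0.1702 0.0909] F [ 0.5  0.4 -1.1] w 0.025 turn left [ 0.  -0.1  0.1] dw [  0.2  -0.8 -19.6]
[-0.8 -0.3 19.6] [ 0.  -0.1  0.1]
```

>>> jog_arm([
  [[-0.4,0,5,0,0,0,15],[0,0,5,0,0,0,15],[0,0,4,0,0,0,15],[0,0,3,0,0,0,15]],
])

```text
clock: 13.35
eef_pos: [0.5249, 0.1702, 0.072]
tool_rot: [0.476, 0.879, 0.001, -0.001]
ft_force: [0.3, 0.7, 0.2]
grip_width: 0.0243
```

>>> jog_arm([
  [[0,0,2,0,0,0,15],[0,0,2,0,0,0,15]],
])

```text
clock: 13.55
eef_pos: [0.525, 0.1704, 0.0711]
tool_rot: [0.476, 0.879, 0.001, -0.0]
ft_force: [-6.4, -0.8, 17.0]
grip_width: 0.0243
```

The collar is seated: z = 71.1 mm against 71.3 expected, with 17 N of reaction. Releasing gently.

>>> jog_arm([
  [[0,0,-0.5,0,0,0,15],[0,0,0,0,0,0,40],[0,0,0,0,0,0,40],[0,0,0,0,0,0,40]],
])

```text
clock: 13.95
eef_pos: [0.5257, 0.1697, 0.0726]
tool_rot: [0.476, 0.879, 0.001, 0.001]
ft_force: [-0.2, 0.4, -0.5]
grip_width: 0.04
```

>>> jog_arm([
  [[0,0,-10,0,0,0,40],[0,0,-25,0,0,0,40],[0,0,-40,0,0,0,40],[0,0,-40,0,0,0,40],[0,0,-20,0,0,0,40]],
])

```text
clock: 14.45
eef_pos: [0.5225, 0.168, 0.2092]
tool_rot: [0.476, 0.879, -0.003, -0.003]
ft_force: [1.1, -0.0, 1.2]
grip_width: 0.04
```

>>> jog_arm([
  [[-5,-45,0,0,0,0,40],[-5,-45,0,0,0,0,40],[0,-45,0,0,0,0,40],[0,-20,0,0,0,0,40],[0,0,0,0,0,0,40]],
])

```text
clock: 14.95
eef_pos: [0.3989, 0.0734, 0.2165]
tool_rot: [0.476, 0.879, 0.001, 0.003]
ft_force: [1.0, 0.5, -0.2]
grip_width: 0.0398
```

Run:
```python
from h import *
s=camera('side');t=camera('top')
r=lambda a:cv2.resize(a,(400,300),interpolation=cv2.INTER_CUBIC)
v=np.vstack([np.hstack([r(s[120:210,165:285]),r(t[120:240,140:300])]),np.hstack([r(s),r(t)])])
cv2.imwrite('pics/final.png',cv2.cvtColor(v,cv2.COLOR_RGB2BGR)); o=get_obs();print(o['eef_pos'],o['joint_vel'],o['ft_force'],o['clock'])
```

```text
[0.40137935 0.07458705 0.21652427] [ 0.01332941  0.03591106  0.02773221 -0.01224303  0.00234323 -0.00086758] [0.5419866  1.14667392 0.23085071] 15.05
```

View pics/final.png

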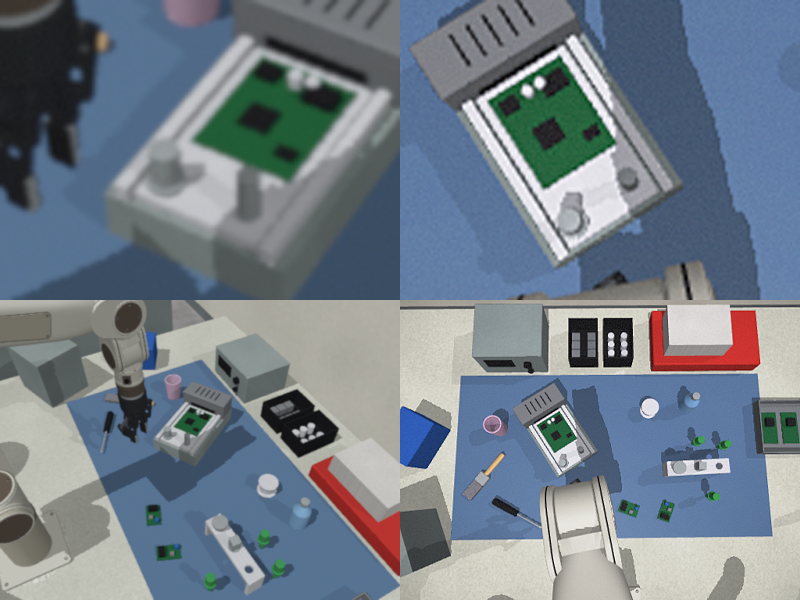

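The pin is seated upright in the eye (crop pixels 165,165 and 572,220), with its collar flat on the carrier. The carrier is home, and the other pins and bystanders look as they did at the start. Handing in.

```bash
python3 -c "
from workcell import job_done;print(job_done())"
```

```text
the job is handed in; nothing more can be done
None
```

The carrier is home and the locking pin is seated in it. I handed the job in at about 15 s of the 54 s allowed; no verdict was reported.

- **Carrier:** I gripped the post and pushed the carrier about 50 mm along the slide. It stopped there and held with about 24 N on it, so I took that as the end stop.
- **Pin:** I took the grey round-knob pin from the rack, not one of the green look-alikes. It went through the eye with almost no force. The collar seated at a tool height of 71.1 mm (71.3 mm expected) with 17 N of reaction, and I then let go and backed away.
- **Last checks:** The final pictures show the carrier against the dock, the pin upright with its collar flat, and the other two pins still in the rack. The other things on the bench look unmoved, and the robot was touching nothing.
- **What disagreed:**
  - The hand drifted about 8 mm sideways on the way down to the knob. I felt no contact and corrected it before closing.
  - The camera and the grip differed by about 1 mm on the post's position.
  - The finger opening read about 1.5 mm less than the true diameter on both grips.

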